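# Sign in with the reader wand, then tilt it into the lockbox to read the token

## Robot

A 7-joint arm with a two-finger parallel gripper is mounted at the origin on the work surface. World frame = base frame: x ahead of the robot, y to its left, z up, the work surface at z = 0. Lengths are in m, angles in rad, forces in N, time in s.
With the tool pointing down it reaches from about 0.4 to 0.875 m from the base axis. Payload 19.3 kg.
Tool frame: the origin (TCP) lies between the finger pads; the fingertips stand 17 mm ahead of it and the grasp point (between the pads) lies 2 mm behind it; z points along the fingers, x is the direction in which the jaws open and shut, and the axes are right-handed (so a half turn about z gives the same grasp; the last joint's range is limited). The gripper opens to 85 mm and grips with 20 to 120 N. Pads are 22 mm wide; open, the fingers measure 114 mm over their backs; the gripper's body (76 mm by 85 mm) begins 54 mm behind the grasp point. The pads swing forward as they close: fully open they stand 13 mm farther back than shut.
Start: joints at [1.125, 0.521, -0.036, 1.599, 0.021, 1.021, -0.113], TCP at [0.229, -0.581, 0.248] pointing down, gripper open.
Joint ranges: [-2.91, 2.91], [-0.3, 2.13], [-1.5, 1.42], [0.17, 2.43], [-1.26, 4.41], [0.16, 1.93], [-2.52, 2.52]. Speed limits (rad/s): [1.89, 1.89, 2.39, 2.39, 3.01, 3.01, 3.01].

## Interface

Orientations are given as [roll, pitch, yaw] about the fixed x, y, z axes, in that order (R = Rz(yaw) Ry(pitch) Rx(roll)).
In Python, from workcell import bot gives the robot as it stands. The module is installed in compiled form; this text tells all that it offers.
- The arm moves only by the tool arm_command, never from a script. Its argument "targets" is a list of rows, each a list of 6 numbers: the shift along the tool's x, y, z in mm, then the turn, a rotation vector about the tool's x, y, z in degrees. In form: [[x, y, z, wx, wy, wz], ...]. A call has 1 to 8 rows; each row shifts and turns the pose as measured when the row begins, along the tool's axes as they then stand; what a row does not reach is not made up. A row lasts 1/10 s, in which the tool goes at most 50 mm and 8.59 degrees, less where a joint would pass 70% of its speed; a pose out of reach is approached as far as the arm can. A call is refused whole if a number of a shift passes 50 or a number of a turn 8.59, either way. A call with a gripper value outside its range is refused whole. "grip" is the opening in per cent of the stroke, from 0 (shut) to 100 (fully open), set as the call begins (left out, the last holds). The fingers move at their own pace and stop on an object; "grip_force" is the grip in N (left out, the last holds). Time passes only in rows, so rows that do not move let the fingers close. It gives the time, the measured TCP pose, the force and the opening at its end, in the units of the state.
- bot.observe(): the state, without advancing time (a new reading comes with each control period).
- bot.grab_frame(name): name is "scene" or "top" or "wrist"; returns a dict with "color" (480x640x3 uint8, red, green, blue), "depth" (480x640 float32, m along the optical axis (not along the pixel's ray), 0 where there is no reading), "fov_y" (degrees; the focal length in pixels is half the picture's height over the tangent of half this angle, whatever the lens; pixels are square), "cx", "cy" (the principal point, pixels), "R" (3x3) and "t" (3): a world point X has camera coordinates R X + t; the wrist camera has in their place "hand_eye" (4x4, takes a point from camera to tool coordinates, whose origin is the TCP and whose axes are the tool frame's). Camera axes: x right, y down, z forward; pixel columns grow to the right and rows downward; lengths in m; the calibration is good to about 2 mm. A picture is of the moment at which its call begins: read the wrist's pose just before it.
- bot.job_done(): hands the job in, once; it reports no verdict.
The state is a dict: "clock": time; "qpos": joint angles; "qd": joint speeds; "joint_efforts": joint torques, N m; "position": TCP position; "tool_rot": TCP orientation; "force": force on the tool from outside, world axes, zero at the start; "moment": the same for the moment, N m; "grip_width": finger opening in m.
Only numpy, scipy, OpenCV 4.12 (cv2) and the standard library are available. Lean on these libraries where they do the work, as an engineer would, in place of code of your own. Each camera call takes 0.05 s, during which the arm holds its last target. There are 200 camera calls.

## Task

Pick up the reader wand from its rest, sign in by holding it level with its orange nose pointing squarely at the middle of the yellow disc on the terminal, about 4 cm away, and keep it still there for a good second. Then read the key token in the lockbox: the wand is longer than the opening in the lid, so tilt it in end first, level it out below the lid and move it to the middle of the opening, lying along the box with both ends tucked under the lid. Finish while still holding it still there, with wand and gripper touching neither box nor token; do not knock the box hard, do not shift the token, and leave everything else on the counter alone.

Things in the scene. Friction and masses are not known exactly. Their poses are not given: they have to be found in the camera images.
- wand: Loose reader wand, a straight bar 200 long, about 0.12 kg, square section: black rubber grip 20 x 20 over the middle 70, white barrels 16 x 16 beyond it, the last 20 of the nose end orange. Origin at the middle of its axis, where it balances and is best gripped; x along the wand to the nose, z up as it lies. It starts level in its rest with its axis 45 above the counter.
- nose (a point): Centre of the wand's orange nose end face, 100 along the wand's +x from its origin.
- tail (a point): Centre of the wand's plain white tail end face, 100 along the wand's -x from its origin.
- rest: Fixed black-and-grey wand rest, base 170 (x) x 50 (y) x 6 high, with two forked supports 14 long and 40 wide at x = +-62; the wand lies along x between the fork prongs (prong tops 50 above the counter, slot 23 wide, open upward; slot floor 37 high). Between the supports there is free room for fingers. Origin under its centre, z up.
- terminal: Fixed white upright sign-in terminal 30 thick, 100 wide, its top 152 above the counter, on a black foot 90 x 120; origin on the counter below its front face, z up; the front face is the plane x = 0 and looks to -x of its frame; the foot reaches 25 in front of the face and is 12 high.
- disc (a point): Centre of the yellow disc (50 across, black dot in the middle) on the terminal's front face, 100 above the counter; axes as the terminal's, so the wand aims along +x from the -x side.
- lockbox: Fixed blue steel lockbox, outer size 150 (x) x 320 (y) x 90 high, walls, floor and lid plate 4 thick: floor top at z = 4, lid underside at z = 86, lid top at z = 90, inside 142 x 312. The lid plate has one rectangular opening in its middle, 100 (x) x 150 (y), its hatch folded down outside. Origin under its centre on the counter, z up, y along its length.
- mouth (a point): Centre of the opening, level with the lid's top (90 above the counter); axes as the lockbox's.
- token: Loose teal acrylic key token, a disc 40 across and 5 thick, lying on the lockbox floor below the opening; origin at the centre of its underside.
- dimple_key: Bystander: loose brass key about 60 long and 5 high; origin under its round bow, blade to +x.
- carabiner: Bystander: loose red plastic carabiner about 90 x 52 x 12 high; origin under its middle.
- doorstop: Bystander: loose black rubber wedge 120 x 40 x 30 high; origin under its middle.
- mug: Bystander: loose white mug 80 across, 90 high; origin under its middle, handle at +y.
- gel_bottle: Bystander: loose bottle 52 across, 110 high; origin under its middle.
- note_block: Bystander: loose yellow note block 76 x 76 x 30 high; origin under its middle.
There are look-alikes about, which are no part of the job. What is shaped like the terminal but brown is not meant.

How it is judged:
On the way:
1. the held wand is aimed at the disc, nose 15 to 75 mm in front of it, and kept still for 0.8 s (x of nose in the frame of disc between -0.075 and -0.015 m and y of nose in the frame of disc between -0.018 and 0.018 m and z of nose in the frame of disc between -0.018 and 0.018 m and x of tail in the frame of disc below -0.15 m and angle between the x axis of wand and the x axis of terminal, either way round below 0.18 rad and linear speed of wand below 0.03 m/s and angular speed of wand below 0.2 rad/s and contact force between the fingers and wand above 0.5 N), for 0.8 s.
At the end, for the whole second after the job is handed in: The gripper still holds the wand, at rest, wholly inside the lockbox under the lid (both end centres 16 to 76 mm above the counter), level within 0.15 rad, along the box within 0.18 rad, its middle within 22 mm of the opening's middle, with wand and gripper touching neither box nor token (z of nose in the frame of lockbox between 0.016 and 0.076 m and z of tail in the frame of lockbox between 0.016 and 0.076 m and horizontal distance between wand and mouth below 0.022 m and angle between the x axis of wand and the y axis of lockbox, either way round below 0.18 rad and angle between wand's own x axis and vertical between 1.421 and 1.721 rad and contact force between wand and lockbox below 0.2 N and contact force between wand and token below 0.2 N and contact force between the fingers and wand above 0.5 N and contact force between each of the arm, the fingers and lockbox below 0.5 N and linear speed of wand below 0.03 m/s and angular speed of wand below 0.2 rad/s); the arm keeps its last pose, push and grip.
It fails at once if the wand strikes the lockbox harder than 20 N (contact force between wand and lockbox above 20 N).
It fails at once if the token in the box is shifted by more than 15 mm (distance of token from where it was at the start of the episode above 0.015 m).
It fails at once if another loose thing is moved by more than 20 mm (distance of any of dimple_key, carabiner, doorstop, mug, gel_bottle, note_block from where it was at the start of the episode above 0.02 m).
It also fails if it takes over 54 s, if anything falls off the work surface, if the arm or the gripper's body presses on something with over 40 N, if the wrist force passes 120 N, or if a joint passes its speed limit or range.

## Working session

There is one attempt and no reset: what is moved stays moved. The work goes in short steps, Python scripts to look and compute and a tool call to move; the robot and the scene stay as the last step left them, time stands still between calls to the robot, and variables do not carry over. Pictures are saved under pics/ and viewed, about 8 in all and at most 12, crops included, and the job is handed in when it is done.

Besides the shell and the picture viewer there is one more tool, called after "Request:" by a JSON object that holds its "name" and its "arguments", one argument or row to a line. arm_command: Moves the arm, as the interface text tells. Its arguments: {"type":"object","properties":{"targets":{"type":"array"},"grip":{"type":"number"},"grip_force":{"type":"number"}},"required":["targets"]}

```bash
mkdir -p pics; cat > h.py <<'E'
import numpy as np, cv2
from workcell import bot
from scipy.spatial.transform import Rotation as Ro
def grab(n):
    s=bot.observe(); f=bot.grab_frame(n); f['s']=s
    f['f']=240/np.tan(np.radians(f['fov_y'])/2)
    if 'R' in f and f['R'] is not None:
        R=np.array(f['R']);t=np.array(f['t']); f['Rcw']=R.T; f['c']=-R.T@t
    else:
        H=np.array(f['hand_eye']); T=np.eye(4); T[:3,:3]=Ro.from_euler('xyz',s['tool_rot']).as_matrix(); T[:3,3]=s['position']
        W=T@H; f['Rcw']=W[:3,:3]; f['c']=W[:3,3]
    return f
def ray(f,u,v,z):
    u=np.atleast_1d(u).astype(float);v=np.atleast_1d(v).astype(float)
    d=np.stack([(u-f['cx'])/f['f'],(v-f['cy'])/f['f'],np.ones_like(u)],-1)@f['Rcw'].T
    return f['c']+d*((z-f['c'][2])/d[:,2])[:,None]
def cloud(f):
    v,u=np.mgrid[:480,:640]; z=f['depth']
    p=np.stack([(u-f['cx'])/f['f']*z,(v-f['cy'])/f['f']*z,z],-1)
    return p@f['Rcw'].T+f['c']
def save(f,n): cv2.imwrite('pics/'+n,cv2.cvtColor(f['color'],cv2.COLOR_RGB2BGR))
E
python3 - <<'E'
from h import *
print(bot.observe())
for n in('top','scene'):
    f=grab(n); save(f,n+'1.png'); print(n,f['c'],f['fov_y'],f['cx'],f['cy'],f['Rcw'].round(3).tolist())
    np.savez(''+n+'.npz',**{k:f[k] for k in('color','depth','Rcw','c','f','cx','cy')})
E
```

```text
{'clock': 0.0, 'qpos': array([ 1.12478553,  0.52201007, -0.03633835,  1.60000726,  0.021216  ,
        1.02108054, -0.11278951]), 'qd': array([-0.00027532,  0.00064255,  0.0024326 , -0.00053009,  0.00025736,
        0.00106978, -0.00063816]), 'joint_efforts': array([ 5.07363748e-04, -9.27119064e+01,  1.97984509e+00, -3.69944322e+01,
        1.77132612e-02,  8.25872499e-03, -1.27956368e-04]), 'position': array([ 0.22924555, -0.58110114,  0.24772832]), 'tool_rot': array([ 3.14150510e+00,  1.11626447e-03, -1.19496722e+00]), 'force': array([-0.13732881, -0.07024041,  0.17296476]), 'moment': array([ 0.03149338, -0.02755198, -0.02527083]), 'grip_width': 0.08516633356498192}
top [ 0.30260009 -0.06140658  1.52846651] 47.70122379972416 316.87407393707144 247.59888741084586 [[0.011, -0.988, 0.156], [-1.0, -0.009, 0.015], [-0.013, -0.156, -0.988]]
scene [1.16294652 0.08875073 0.86909518] 55.16423254821044 320.8145341862056 240.71754060835275 [[-0.2, 0.749, -0.631], [0.98, 0.154, -0.129], [0.001, -0.644, -0.765]]
```

View pics/top1.png

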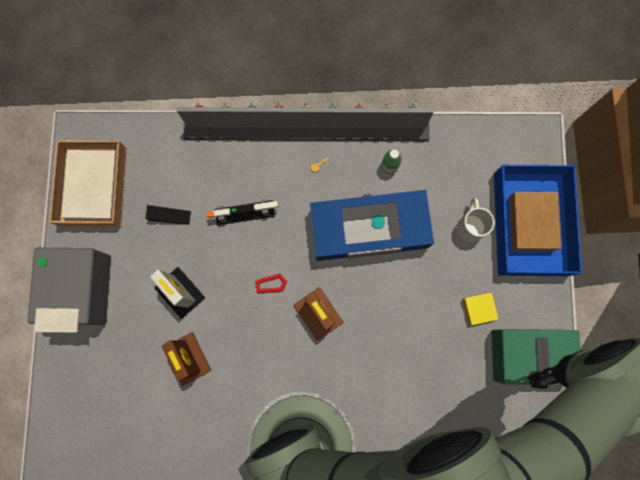

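View pics/scene1.png

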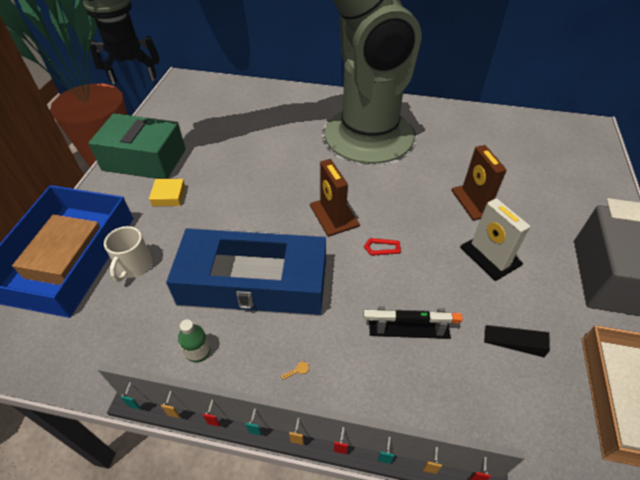

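Top view: the wand lies at about (208–278, 212) with its orange nose at (210, 214). The white terminal is at (173, 290), the lockbox at (370, 226) and the teal token at (378, 222). In the scene view the yellow disc is at (495, 232), and the nose is at (457, 320).

```bash
cat > m.py <<'E'
from h import *
def ld(n):
    d=np.load(n+'.npz'); return {k:d[k] for k in d}
def rect(P):
    r=cv2.minAreaRect((P[:,:2]*1000).astype(np.float32)); return np.round(r[0],1),np.round(r[1],1),round(r[2],1)
for n in('top','scene'):
    f=ld(n);P=cloud(f);hsv=cv2.cvtColor(f['color'],cv2.COLOR_RGB2HSV);H,S,V=[hsv[...,i].astype(int) for i in range(3)]
    ok=f['depth']>0
    X,Y,Z=P[...,0],P[...,1],P[...,2]
    print('==',n,'table z',np.median(Z[ok&(S<40)&(abs(Z)<.03)]))
    # box lid
    b=ok&(H>100)&(H<125)&(S>100)&(abs(Z-.09)<.01)
    k,l,st,_=cv2.connectedComponentsWithStats(b.astype(np.uint8))
    for i in range(1,k):
        if st[i,4]>300:
            q=P[l==i];print('blue',st[i],rect(q),np.median(q[:,2]))
    for nm,m in (('orange',(H<13)&(S>170)&(V>150)&(Z>.025)&(Z<.08)),('teal',(H>80)&(H<98)&(S>90)&(Z<.05)),('yellow',(H>20)&(H<32)&(S>140)&(Z>.06))):
        k,l,st,_=cv2.connectedComponentsWithStats((ok&m).astype(np.uint8))
        for i in range(1,k):
            if st[i,4]>12: q=P[l==i];print(nm,st[i],np.median(q,0).round(4))
    # wand: z 0.045..0.06 near orange
    c=ok&(Z>.046)&(Z<.07)
    k,l,st,_=cv2.connectedComponentsWithStats(c.astype(np.uint8))
    for i in range(1,k):
        if 150<st[i,4]<3000: q=P[l==i];print('wandcand',st[i],rect(q),np.median(q[:,2]))
E
python3 m.py
```

```text
== top table z -0.0010805308039121275
blue [ 310  190  124   67 4249] (array([ 600.1, -185.1]), array([150., 319.]), 7.1) 0.08885181763117878
teal [372 216  13  12 135] [ 0.6194 -0.2123  0.0086]
yellow [159 279  14  16  71] [0.4156 0.3431 0.1515]
yellow [169 278  13  13  41] [0.4277 0.3316 0.1065]
yellow [312 301  15  19 122] [ 0.361  -0.0481  0.1516]
yellow [180 348  11  18 101] [0.2396 0.2988 0.1036]
yellow [168 350  13  21 121] [0.2332 0.312  0.1517]
wandcand [182 119 247   6 803] (array([899.4,  -2.2]), array([699. ,   8.2]), 90.0) 0.05802640564901229
wandcand [ 49 140  72  84 914] (array([720., 618.]), array([243. , 186.6]), 0.2) 0.055771382711158224
wandcand [498 166  51 109 339] (array([ 597.8, -554.6]), array([322.6, 114.2]), 21.9) 0.05927721035107947
wandcand [504 166  75 105 575] (array([ 663.5, -715.7]), array([338.6, 155.9]), 32.6) 0.05816495583038872
wandcand [ 513  192   48   57 2522] (array([ 619. , -645.9]), array([124.6, 160.5]), 89.5) 0.05401778692303183
wandcand [206 199  72  21 476] (array([648.5, 174. ]), array([ 39. , 197.8]), 13.4) 0.051853927195169236
wandcand
[... 3418 characters left out ...]
97  40  12 174] (array([ 910.3, -203.2]), array([ 2.2, 78. ]), 0.2) 0.05776119868891383
wandcand [210 406  42  13 178] (array([ 910.4, -125.1]), array([77.9,  2. ]), 89.8) 0.05763509680599016
wandcand [253 415  43  14 195] (array([910.8, -45.8]), array([76.5,  2.3]), 90.0) 0.05827732479787617
wandcand [298 424  43  14 195] (array([910.6,  34.1]), array([ 2.2, 73.9]), 0.3) 0.05821248097331355
wandcand [343 434  44  14 204] (array([910.6, 113.1]), array([74.8,  2.4]), 89.9) 0.05850152235525263
wandcand [389 444  46  14 213] (array([910.9, 191.9]), array([74.4,  2.3]), 89.9) 0.05786494538141995
wandcand [437 454  46  15 219] (array([910.9, 270.7]), array([77.8,  2.2]), 89.9) 0.05840109826449169
```

```bash
cat > m2.py <<'E'
from h import *
from m import ld
for n in('top','scene'):
    f=ld(n);P=cloud(f);hsv=cv2.cvtColor(f['color'],cv2.COLOR_RGB2HSV);H,S,V=[hsv[...,i].astype(int) for i in range(3)]
    X,Y,Z=P[...,0],P[...,1],P[...,2]; dz=-.0011 if n=='top' else .0015
    m=(abs(X-.647)<.06)&(abs(Y-.174)<.12)&(((V>130)&(S<60))|((H<14)&(S>120)))&(Z>.03)
    m[:, :] &= f['depth']>0
    v,u=np.nonzero(m); q=ray(f,u,v,.053)   # barrel-top plane
    vx,vy,x0,y0=cv2.fitLine(q[:,:2].astype(np.float32),cv2.DIST_HUBER,0,.001,.001).ravel()
    d=np.array([vx,vy]);d*=np.sign(d[1]);s=(q[:,:2]-[x0,y0])@d
    mid=np.array([x0,y0])+d*(s.min()+s.max())/2
    print(n,'wand n',len(s),'dir',np.degrees(np.arctan2(d[1],d[0])),'len',np.ptp(s),'mid',mid)
    r=cv2.minAreaRect((q[:,:2]*1000).astype(np.float32));print(r)
    # terminal
    if n=='scene':
        t=(np.hypot(X-.428,Y-.338)<.06)&(Z>.06)&(Z<.14)&(f['depth']>0)
        p=P[t]; 
        for _ in range(6):
            c=p.mean(0);w=np.linalg.svd(p-c)[2][2]; 
            e=abs((p-c)@w); p=p[e<max(.002,np.percentile(e,85))]
        print('face',len(p),c,w,'yaw of -n',np.degrees(np.arctan2(w[1],w[0])))
        y=(np.hypot(X-.43,Y-.335)<.035)&(H>20)&(H<34)&(S>120)&(Z<.13)&(Z>.07)
        vv,uu=np.nonzero(y); hull=cv2.convexHull(np.stack([uu,vv],1).astype(np.int32)); M=cv2.fitEllipse(hull); print('disc px',M)
        u0,v0=M[0]; dd=f['Rcw']@[(u0-f['cx'])/f['f'],(v0-f['cy'])/f['f'],1]
        k=((c-f['c'])@w)/(dd@w); print('disc',f['c']+k*dd, 'at z.1',ray(f,u0,v0,.1))
E
python3 m2.py | grep -v -e cand -e teal -e yellow -e blue -e orange
```

```text
== top table z -0.0010805308039121275
== scene table z 0.002350722437302055
top wand n 270 dir 99.27268 len 0.1989713700343126 mid [0.64386083 0.17198844]
((649.0785522460938, 172.8812713623047), (28.621337890625, 198.9164581298828), 9.646079063415527)
scene wand n 568 dir 99.248924 len 0.20037638753813602 mid [0.64704715 0.17387589]
((643.3699951171875, 173.26705932617188), (32.029720306396484, 200.39996337890625), 9.338726043701172)
face 824 [0.4289203  0.33655764 0.10141914] [ 0.68691771 -0.72673327  0.00167836] yaw of -n -46.61331219436469
disc px ((496.0052490234375, 232.2212677001953), (15.628805160522461, 21.72416877746582), 145.59486389160156)
disc [0.42759714 0.33530923 0.10239588] at z.1 [[0.42529923 0.33607971 0.1       ]]
```

```bash
cat > plan.py <<'E'
from h import *
import sys
def plan(pos,R,step=40,deg=7,s=None):
    s=s or bot.observe(); p=np.array(s['position']);A=Ro.from_euler('xyz',s['tool_rot'])
    dp=np.array(pos)-p; rv=(A.inv()*R).as_rotvec(degrees=True)
    n=max(1,int(np.ceil(max(np.linalg.norm(dp)*1000/step,np.linalg.norm(rv)/deg))))
    print('n',n,'dist',(dp*1000).round(1),'rotvec(tool)',rv.round(2),'q',np.round(s['qpos'],2),'t',round(s['clock'],2),'F',s['force'].round(1),'w',s['grip_width'])
    for k in range(n):
        B=A*Ro.from_rotvec(rv*k/n,degrees=True)
        print(np.r_[(B.inv().apply(dp/n)*1000).round(1),(rv/n).round(2)].tolist())
def down(yaw,tilt=0): # tilt: rotation about tool x after yaw, deg
    return Ro.from_euler('xyz',[np.pi,0,np.radians(yaw)])*Ro.from_euler('x',tilt,degrees=True)
if __name__=='__main__':
    a=[float(x) for x in sys.argv[1:]]
    plan(a[:3],down(a[3],a[4] if len(a)>4 else 0),*a[5:7])
E
python3 plan.py 0.6455 0.173 0.17 9.25
```

```text
n 22 dist [416.2 754.1 -77.8] rotvec(tool) [-3.000e-02  5.000e-02 -7.772e+01] q [ 1.12  0.52 -0.04  1.6   0.02  1.02 -0.11] t 0.1 F [-0.3  0.2  0.1] w 0.08523283116198428
[-24.9, -30.2, 3.6, -0.0, 0.0, -3.53]
[-23.0, -31.7, 3.6, -0.0, 0.0, -3.53]
[-21.0, -33.0, 3.6, -0.0, 0.0, -3.53]
[-19.0, -34.3, 3.6, -0.0, 0.0, -3.53]
[-16.8, -35.4, 3.6, -0.0, 0.0, -3.53]
[-14.6, -36.3, 3.5, -0.0, 0.0, -3.53]
[-12.3, -37.2, 3.5, -0.0, 0.0, -3.53]
[-10.0, -37.8, 3.5, -0.0, 0.0, -3.53]
[-7.7, -38.4, 3.5, -0.0, 0.0, -3.53]
[-5.3, -38.8, 3.5, -0.0, 0.0, -3.53]
[-2.9, -39.0, 3.5, -0.0, 0.0, -3.53]
[-0.5, -39.2, 3.5, -0.0, 0.0, -3.53]
[1.9, -39.1, 3.5, -0.0, 0.0, -3.53]
[4.3, -38.9, 3.5, -0.0, 0.0, -3.53]
[6.7, -38.6, 3.5, -0.0, 0.0, -3.53]
[9.1, -38.1, 3.5, -0.0, 0.0, -3.53]
[11.4, -37.5, 3.5, -0.0, 0.0, -3.53]
[13.7, -36.7, 3.5, -0.0, 0.0, -3.53]
[15.9, -35.8, 3.5, -0.0, 0.0, -3.53]
[18.1, -34.7, 3.5, -0.0, 0.0, -3.53]
[20.2, -33.5, 3.5, -0.0, 0.0, -3.53]
[22.2, -32.2, 3.5, -0.0, 0.0, -3.53]
```

Request:
{"name": "arm_command", "arguments": {
  "targets": [
    [-25,-30,0,0,0,-3.5],
    [-23,-32,0,0,0,-3.5],
    [-21,-33,0,0,0,-3.5],
    [-19,-34,0,0,0,-3.5],
    [-17,-35,0,0,0,-3.5],
    [-15,-36,0,0,0,-3.5],
    [-12,-37,0,0,0,-3.5],
    [-10,-38,0,0,0,-3.5]
  ],
  "grip": 100
}}

```text
clock: 0.9
position: [0.3796, -0.2999, 0.2452]
tool_rot: [3.14, 0.004, -0.696]
force: [1.1, -0.6, 0.1]
grip_width: 0.0854
```

Request:
{"name": "arm_command", "arguments": {
  "targets": [
    [-8,-38,0,0,0,-3.5],
    [-5,-39,0,0,0,-3.5],
    [-3,-39,0,0,0,-3.5],
    [0,-39,0,0,0,-3.5],
    [2,-39,0,0,0,-3.5],
    [4,-39,3,0,0,-3.5],
    [7,-38,3,0,0,-3.5],
    [9,-38,3,0,0,-3.5]
  ]
}}

```text
clock: 1.7
position: [0.5309, -0.0127, 0.2356]
tool_rot: [-3.141, 0.005, -0.188]
force: [0.7, -1.0, 0.1]
grip_width: 0.0853
```

```bash
python3 plan.py 0.6455 0.173 0.17 9.25
```

```text
n 6 dist [114.6 185.7 -65.6] rotvec(tool) [ -0.07   0.28 -20.01] q [ 0.26  0.42 -0.46  1.84  0.23  0.94 -0.49] t 1.7 F [ 0.7 -1.   0.1] w 0.08527669248437676
[13.0, -34.0, 10.9, -0.01, 0.05, -3.34]
[15.0, -33.2, 10.9, -0.01, 0.05, -3.34]
[16.9, -32.2, 10.9, -0.01, 0.05, -3.34]
[18.7, -31.2, 10.9, -0.01, 0.05, -3.34]
[20.5, -30.1, 10.9, -0.01, 0.05, -3.34]
[22.2, -28.8, 10.9, -0.01, 0.05, -3.34]
```

Request:
{"name": "arm_command", "arguments": {
  "targets": [
    [13,-34,11,0,0,-3.3],
    [15,-33,11,0,0,-3.3],
    [17,-32,11,0,0,-3.3],
    [19,-31,11,0,0,-3.3],
    [20,-30,11,0,0,-3.3],
    [22,-29,11,0,0,-3.3],
    [0,0,0,0,0,0]
  ]
}}

```text
clock: 2.4
position: [0.6474, 0.1863, 0.1637]
tool_rot: [-3.138, 0.007, 0.179]
force: [-1.1, -0.9, -0.5]
grip_width: 0.0854
```

```bash
python3 plan.py 0.6455 0.173 0.17 9.25; python3 - <<'E'
from h import *
f=grab('wrist'); save(f,'w1.png'); print(f['c'],f['Rcw'].round(2).tolist(),f['s']['position'],f['s']['tool_rot'])
np.savez('wrist.npz',**{k:f[k] for k in('color','depth','Rcw','c','f','cx','cy')})
E
```

```text
n 1 dist [ -1.9 -13.3   6.3] rotvec(tool) [-0.21  0.42  0.99] q [-0.06  0.73 -0.5   1.51  0.39  1.01 -0.48] t 2.4 F [-1.1 -0.9 -0.5] w 0.08537217786381274
[-4.3, 12.8, -6.3, -0.21, 0.42, 0.99]
[0.63452989 0.25952786 0.29038917] [[0.98, 0.17, 0.05], [0.18, -0.94, -0.29], [-0.01, 0.29, -0.96]] [0.64737414 0.18633921 0.16367141] [-3.13785003  0.0073769   0.17875199]
```

View pics/w1.png

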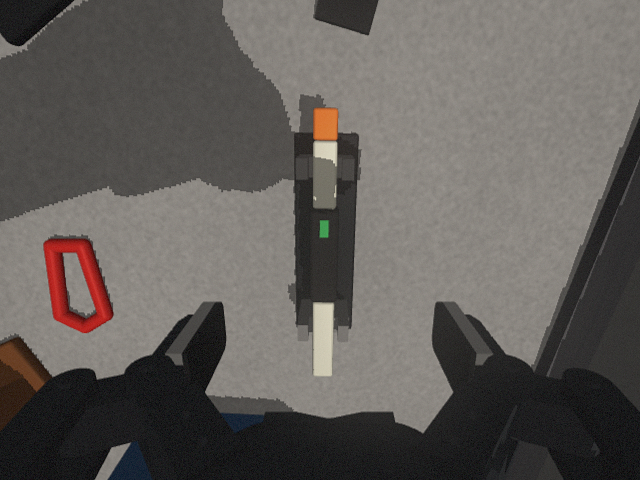

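Wrist view: the wand runs from its nose end at (326, 108) to its tail end at (323, 376), free between the open fingers. Turning these pixels into positions.

```bash
cat > wm.py <<'E'
from h import *
import sys
d=np.load('wrist.npz');f={k:d[k] for k in d}
hsv=cv2.cvtColor(f['color'],cv2.COLOR_RGB2HSV);H,S,V=[hsv[...,i].astype(int) for i in range(3)]
u,v=np.meshgrid(range(640),range(480)); r=(u>305)&(u<345)&(v>100)&(v<385)
o=r&(H<15)&(S>150)&(V>120); w=r&(((S<60)&(V>170))&((v>295)))
for m in(o,w):
    vv,uu=np.nonzero(m); print(uu.min(),uu.max(),vv.min(),vv.max(),uu.mean(),vv.mean())
(vo,uo),(vw,uw)=np.nonzero(o),np.nonzero(w)
a=ray(f,uo.mean(),np.percentile(vo,1)-.5,.053)[0];b=ray(f,uw.mean(),np.percentile(vw,99)+.5,.053)[0]
print(a,b,np.linalg.norm(a-b),(a+b)/2,np.degrees(np.arctan2(a[1]-b[1],a[0]-b[0])))
E
python3 wm.py
```

```text
313 337 108 139 325.00126903553297 123.53934010152284
314 332 304 375 322.81194029850747 339.0402985074627
[0.6283532  0.27240183 0.053     ] [0.66133209 0.07619449 0.053     ] 0.1989596059095939 [0.64484264 0.17429816 0.053     ] 99.54119869304311
```

```bash
python3 plan.py 0.645 0.174 0.1 9.4 0 20
```

```text
n 4 dist [ -2.  -10.1 -64.2] rotvec(tool) [-0.13  0.44  0.67] q [-0.05  0.73 -0.5   1.51  0.39  1.01 -0.48] t 2.45 F [-0.2 -0.8 -0.2] w 0.08530832055176635
[-0.8, 2.4, 16.0, -0.03, 0.11, 0.17]
[-0.8, 2.4, 16.0, -0.03, 0.11, 0.17]
[-0.9, 2.4, 16.0, -0.03, 0.11, 0.17]
[-0.9, 2.4, 16.0, -0.03, 0.11, 0.17]
```

Request:
{"name": "arm_command", "arguments": {
  "targets": [
    [-1,3,12,0,0.1,0.2],
    [-1,3,16,0,0.1,0.2],
    [-1,2,16,0,0.1,0.2],
    [-1,2,14,0,0.1,0.1],
    [0,0,0,0,0,0],
    [0,0,0,0,0,0]
  ]
}}

```text
clock: 3.05
position: [0.6431, 0.1654, 0.1025]
tool_rot: [3.14, 0.001, 0.154]
force: [0.4, 0.1, 0.5]
grip_width: 0.0856
```

```bash
python3 plan.py 0.645 0.174 0.043 9.4 0 15
```

```text
n 5 dist [  1.9   8.6 -59.5] rotvec(tool) [ 0.08  0.07 -0.58] q [-0.05  0.79 -0.47  1.58  0.43  0.88 -0.52] t 3.05 F [0.4 0.1 0.5] w 0.08563645843098473
[0.7, -1.7, 11.9, 0.02, 0.01, -0.12]
[0.7, -1.7, 11.9, 0.02, 0.01, -0.12]
[0.7, -1.7, 11.9, 0.02, 0.01, -0.12]
[0.7, -1.7, 11.9, 0.02, 0.01, -0.12]
[0.7, -1.6, 11.9, 0.02, 0.01, -0.12]
```

Request:
{"name": "arm_command", "arguments": {
  "targets": [
    [1,-2,10,0,0,-0.1],
    [1,-2,12,0,0,-0.1],
    [0,-2,12,0,0,-0.1],
    [0,-1,12,0,0,-0.1],
    [0,-1,10,0,0,0],
    [0,0,0,0,0,0],
    [0,0,0,0,0,0]
  ]
}}

```text
clock: 3.75
position: [0.644, 0.174, 0.0421]
tool_rot: [3.14, 0.001, 0.161]
force: [0.5, 0.7, -0.0]
grip_width: 0.0852
```

```bash
python3 plan.py 0.645 0.174 0.043 9.4 0 15
```

```text
n 1 dist [ 1.  -0.   0.9] rotvec(tool) [ 0.08  0.03 -0.17] q [-0.08  0.87 -0.44  1.59  0.47  0.79 -0.56] t 3.75 F [ 0.5  0.7 -0. ] w 0.08518376022143515
[1.0, 0.2, -0.9, 0.08, 0.03, -0.17]
```

Request:
{"name": "arm_command", "arguments": {
  "targets": [
    [1,0,-1,0,0,0],
    [0,0,0,0,0,0],
    [0,0,0,0,0,0],
    [0,0,0,0,0,0],
    [0,0,0,0,0,0],
    [0,0,0,0,0,0],
    [0,0,0,0,0,0],
    [0,0,0,0,0,0]
  ],
  "grip": 0,
  "grip_force": 50
}}

```text
clock: 4.55
position: [0.6459, 0.1741, 0.045]
tool_rot: [3.14, -0.002, 0.161]
force: [0.4, 0.2, -1.6]
grip_width: 0.019
```

Request:
{"name": "arm_command", "arguments": {
  "targets": [
    [0,0,0,0,0,0],
    [0,0,-8,0,0,0],
    [0,0,-12,0,0,0],
    [0,0,-12,0,0,0],
    [0,0,-12,0,0,0],
    [0,0,-10,0,0,0],
    [0,0,0,0,0,0]
  ]
}}

```text
clock: 5.25
position: [0.6462, 0.1744, 0.1052]
tool_rot: [3.141, -0.003, 0.161]
force: [0.4, 0.2, -1.4]
grip_width: 0.0191
```

```bash
python3 plan.py 0.523 0.2335 0.098 43.4 0 25 5
```

```text
n 7 dist [-123.2   59.1   -7.2] rotvec(tool) [  0.11  -0.17 -34.2 ] q [-0.06  0.79 -0.47  1.56  0.43  0.89 -0.52] t 5.25 F [ 0.4  0.2 -1.4] w 0.01911701545693912
[-16.0, -11.1, 1.0, 0.02, -0.02, -4.89]
[-15.0, -12.5, 1.0, 0.02, -0.02, -4.89]
[-13.9, -13.7, 1.0, 0.02, -0.02, -4.89]
[-12.7, -14.8, 1.0, 0.02, -0.02, -4.89]
[-11.4, -15.9, 1.0, 0.02, -0.02, -4.89]
[-10.0, -16.8, 1.0, 0.02, -0.02, -4.89]
[-8.5, -17.6, 1.0, 0.02, -0.02, -4.89]
```

Request:
{"name": "arm_command", "arguments": {
  "targets": [
    [-12,-9,1,0,0,-4],
    [-15,-12,1,0,0,-5],
    [-14,-14,1,0,0,-5],
    [-13,-15,1,0,0,-5],
    [-11,-16,1,0,0,-5],
    [-10,-16,1,0,0,-5],
    [-8,-10,0,0,0,-3],
    [0,0,0,0,0,0]
  ]
}}

```text
clock: 6.05
position: [0.5289, 0.2268, 0.0985]
tool_rot: [3.138, -0.003, 0.74]
force: [0.2, 0.2, -1.4]
grip_width: 0.0195
```

```bash
python3 plan.py 0.523 0.2335 0.098 43.4 0 15 4
```

```text
n 1 dist [-5.9  6.7 -0.5] rotvec(tool) [ 0.23 -0.14 -1.01] q [-0.09  0.71 -0.61  1.83  0.57  0.78 -0.26] t 6.05 F [ 0.2  0.2 -1.4] w 0.019456669552394557
[0.2, -8.9, 0.5, 0.23, -0.14, -1.01]
```

Request:
{"name": "arm_command", "arguments": {
  "targets": [
    [0,-5,0,0,0,-0.5],
    [0,-4,0,0.2,-0.1,-0.5],
    [0,0,0,0,0,0],
    [0,0,0,0,0,0]
  ]
}}

```text
clock: 6.45
position: [0.5244, 0.2329, 0.0986]
tool_rot: [3.14, -0.001, 0.752]
force: [-0.2, -1.0, -1.5]
grip_width: 0.0192
```

```bash
python3 plan.py 0.523 0.2335 0.098 43.4 0 15 4; python3 - <<'E'
from h import *
for n in('wrist','scene'):
    f=grab(n)
    np.savez(n+'2.npz',**{k:f[k] for k in('color','depth','Rcw','c','f','cx','cy')})
    P=cloud(f);h=cv2.cvtColor(f['color'],cv2.COLOR_RGB2HSV)
    if n=='wrist': a=f['color']
    else: b=f['color'][150:390,360:600]
im=np.hstack([cv2.resize(a,(420,315)),cv2.resize(b,(315,315))])
cv2.imwrite('pics/aim.png',cv2.cvtColor(im,cv2.COLOR_RGB2BGR))
E
```

```text
n 1 dist [-1.4  0.6 -0.6] rotvec(tool) [ 0.06 -0.07 -0.31] q [-0.09  0.71 -0.61  1.83  0.56  0.78 -0.26] t 6.45 F [-0.2 -1.  -1.5] w 0.01922270056075619
[-0.6, -1.4, 0.6, 0.06, -0.07, -0.31]
```

View pics/aim.png

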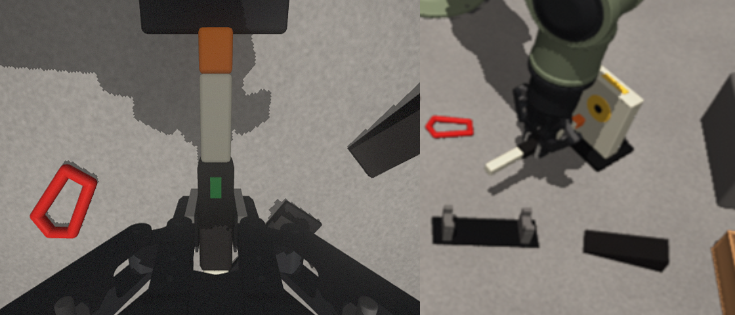

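The left half is the wrist view: the wand is centred on the terminal foot (foot about 140–288, wand at 215). The right half is the scene crop: the nose at (578, 120) sits just in front of the disc at (598, 108). Checking numerically that it is level, then holding.

```bash
cat > lv.py <<'E'
from h import *
import sys
for n in('wrist2','scene2'):
    d=np.load(n+'.npz');f={k:d[k] for k in d};P=cloud(f);h=cv2.cvtColor(f['color'],cv2.COLOR_RGB2HSV).astype(int)
    ok=(f['depth']>0)
    o=ok&(h[...,0]<15)&(h[...,1]>150)&(h[...,2]>90)&(np.hypot(P[...,0]-.46,P[...,1]-.3)<.05)
    print(n,'orange',o.sum(),np.median(P[o],0))
    if n=='wrist2':
        w=P[100:250,300:355][(ok&(h[...,1]<60)&(P[...,2]>.08))[100:250,300:355]]
        c=np.median(w,0);i=w[abs(w[:,2]-c[2])<.01];v=np.linalg.svd(i-i.mean(0))[2][0];print(c,v,np.degrees(np.arcsin(v[2])),np.degrees(np.arctan2(v[1],v[0])))
E
python3 lv.py
```

```text
wrist2 orange 3576 [0.46207313 0.29838988 0.10738742]
[0.4833929  0.27554534 0.10741617] [ 0.68368256 -0.72973995 -0.00760007] -0.43545616294414 -46.86636354194371
scene2 orange 57 [0.46579255 0.30010065 0.10849116]
```

Request:
{"name": "arm_command", "arguments": {
  "targets": [
    [0,0,0,0,0,0],
    [0,0,0,0,0,0],
    [0,0,0,0,0,0],
    [0,0,0,0,0,0],
    [0,0,0,0,0,0],
    [0,0,0,0,0,0],
    [0,0,0,0,0,0],
    [0,0,0,0,0,0]
  ]
}}

```text
clock: 7.35
position: [0.5247, 0.2325, 0.0985]
tool_rot: [3.14, -0.001, 0.751]
force: [0.1, 0.0, -0.2]
grip_width: 0.0193
```

Request:
{"name": "arm_command", "arguments": {
  "targets": [
    [0,0,0,0,0,0],
    [0,0,0,0,0,0],
    [0,0,0,0,0,0],
    [0,0,0,0,0,0],
    [0,0,0,0,0,0],
    [0,0,0,0,0,0],
    [0,0,0,0,0,0],
    [0,0,0,0,0,0]
  ]
}}

```text
clock: 8.15
position: [0.5247, 0.2325, 0.0985]
tool_rot: [3.14, -0.001, 0.751]
force: [-0.0, -0.6, -1.5]
grip_width: 0.019
```

```bash
python3 plan.py 0.57 0.05 0.24 7 0 30 5
```

```text
n 8 dist [  45.3 -182.5  141.5] rotvec(tool) [ 0.05 -0.09 36.04] q [-0.09  0.71 -0.61  1.83  0.56  0.78 -0.26] t 8.15 F [-0.  -0.6 -1.5] w 0.01898904671934547
[-11.4, 20.6, -17.7, 0.01, -0.01, 4.5]
[-9.8, 21.4, -17.7, 0.01, -0.01, 4.5]
[-8.1, 22.1, -17.7, 0.01, -0.01, 4.5]
[-6.3, 22.7, -17.7, 0.01, -0.01, 4.5]
[-4.5, 23.1, -17.7, 0.01, -0.01, 4.5]
[-2.7, 23.4, -17.7, 0.01, -0.01, 4.5]
[-0.8, 23.5, -17.7, 0.01, -0.01, 4.5]
[1.0, 23.5, -17.7, 0.01, -0.01, 4.5]
```

Request:
{"name": "arm_command", "arguments": {
  "targets": [
    [0,15,-5,0,0,0],
    [-8,24,-17,0,0,4],
    [-8,22,-18,0,0,5],
    [-6,23,-18,0,0,5],
    [-5,23,-18,0,0,5],
    [-3,23,-18,0,0,5],
    [-1,23,-18,0,0,5],
    [1,20,-18,0,0,5]
  ]
}}

```text
clock: 8.95
position: [0.5857, 0.0646, 0.2309]
tool_rot: [-3.139, 0.003, 0.143]
force: [0.4, 0.1, -2.1]
grip_width: 0.0194
```

```bash
cat > box.py <<'E'
from plan import *
a=np.radians(7.1); C=np.array([.6005,-.184])
def tgt(s,z,th,lat=0,yaw=7.1):
    """wand centre at s along box +y, lat along box x, height z, nose-down th deg -> TCP pos & R"""
    R=down(yaw,-th); ex=np.array([np.cos(a),np.sin(a)]);ey=np.array([-np.sin(a),np.cos(a)])
    w=np.r_[C+s*ey+lat*ex,z]
    return w+R.apply([0,0,.002]),R
if __name__=='__main__':
    v=[float(x) for x in sys.argv[1:]]
    st=bot.observe(); R=Ro.from_euler('xyz',st['tool_rot']);w=st['position']-R.apply([0,0,.002])
    d=w[:2]-C; print('now s',round(d@[-np.sin(a),np.cos(a)],4),'lat',round(d@[np.cos(a),np.sin(a)],4),'z',round(w[2],4),'tilt',round(np.degrees(np.arcsin(R.as_matrix()[2,1])),2))
    plan(*tgt(*v[:3]),*v[3:5],s=st)
E
python3 box.py -0.022 0.2 35 25 5
```

```text
now s 0.2485 lat 0.016 z 0.2329 tilt -0.12
n 11 dist [  17.7 -271.6  -32.6] rotvec(tool) [-35.12  -0.16   1.09] q [ 0.17  0.53 -0.55  1.69  0.31  1.01 -0.34] t 8.95 F [ 0.4  0.1 -2.1] w 0.019397750957717314
[-1.9, 24.7, 2.9, -3.19, -0.01, 0.1]
[-1.9, 24.5, 4.3, -3.19, -0.01, 0.1]
[-1.8, 24.2, 5.6, -3.19, -0.01, 0.1]
[-1.8, 23.9, 7.0, -3.19, -0.01, 0.1]
[-1.7, 23.4, 8.3, -3.19, -0.01, 0.1]
[-1.7, 22.9, 9.6, -3.19, -0.01, 0.1]
[-1.7, 22.4, 10.9, -3.19, -0.01, 0.1]
[-1.6, 21.7, 12.1, -3.19, -0.01, 0.1]
[-1.6, 21.0, 13.3, -3.19, -0.01, 0.1]
[-1.5, 20.3, 14.4, -3.19, -0.01, 0.1]
[-1.5, 19.4, 15.5, -3.19, -0.01, 0.1]
```

Request:
{"name": "arm_command", "arguments": {
  "targets": [
    [-2,25,0,-2,0,0.1],
    [-2,25,2,-3,0,0.1],
    [-2,25,3,-3,0,0.1],
    [-2,25,5,-3,0,0.1],
    [-2,24,6,-3,0,0.1],
    [-2,24,8,-3,0,0.1],
    [-2,23,9,-3,0,0.1],
    [0,0,0,0,0,0]
  ]
}}

```text
clock: 9.75
position: [0.5948, -0.1237, 0.2219]
tool_rot: [2.771, 0.005, 0.139]
force: [0.1, 0.7, -2.4]
grip_width: 0.0192
```

```bash
python3 box.py -0.022 0.2 35 25 5
```

```text
now s 0.0612 lat 0.0018 z 0.2237 tilt 21.21
n 4 dist [  8.5 -83.2 -23.5] rotvec(tool) [-13.78  -0.13   0.89] q [ 0.17  0.52 -0.35  1.75  0.66  1.01 -0.39] t 9.75 F [ 0.1  0.7 -2.4] w 0.019167264533004675
[-0.7, 17.4, 13.0, -3.45, -0.03, 0.22]
[-0.7, 16.5, 14.1, -3.45, -0.03, 0.22]
[-0.6, 15.7, 15.0, -3.45, -0.03, 0.22]
[-0.5, 14.7, 15.9, -3.45, -0.03, 0.22]
```

Request:
{"name": "arm_command", "arguments": {
  "targets": [
    [-0.7,17,12,-3.4,0,0.2],
    [-0.7,17,13,-3.4,0,0.2],
    [-0.6,16,14,-3.4,0,0.2],
    [-0.5,15,14,-3.4,0,0.2],
    [0,0,0,0,0,0],
    [0,0,0,0,0,0]
  ]
}}

```text
clock: 10.35
position: [0.603, -0.2043, 0.1999]
tool_rot: [2.53, 0.005, 0.139]
force: [-0.6, -0.2, -0.9]
grip_width: 0.0192
```

```bash
python3 box.py -0.022 0.2 35 25 5; python3 box.py -0.015 0.13 35 15 5; python3 - <<'E'
from h import *
f=grab('scene'); g=grab('wrist')
np.savez('wrist3.npz',**{k:g[k] for k in('color','depth','Rcw','c','f','cx','cy')})
im=np.hstack([cv2.resize(f['color'][150:350,120:380],(416,320)),cv2.resize(g['color'],(384,320))])
cv2.imwrite('pics/tilt.png',cv2.cvtColor(im,cv2.COLOR_RGB2BGR))
E
```

```text
now s -0.0193 lat -0.0001 z 0.2016 tilt 35.05
n 1 dist [ 0.4 -2.7 -1.6] rotvec(tool) [ 0.05 -0.26  0.88] q [ 0.09  0.59 -0.21  1.8   0.93  0.98 -0.57] t 10.35 F [-0.6 -0.2 -0.9] w 0.019195515401697227
[0.0, 1.3, 2.8, 0.05, -0.26, 0.88]
now s -0.0193 lat -0.0001 z 0.2016 tilt 35.05
n 5 dist [ -0.5   4.3 -71.6] rotvec(tool) [ 0.05 -0.26  0.88] q [ 0.09  0.59 -0.21  1.8   0.93  0.98 -0.57] t 10.35 F [-0.6 -0.2 -0.9] w 0.019195515401697227
[0.1, -8.9, 11.2, 0.01, -0.05, 0.18]
[0.1, -8.9, 11.2, 0.01, -0.05, 0.18]
[0.1, -8.9, 11.2, 0.01, -0.05, 0.18]
[0.0, -8.9, 11.2, 0.01, -0.05, 0.18]
[0.0, -8.9, 11.2, 0.01, -0.05, 0.18]
```

View pics/tilt.png

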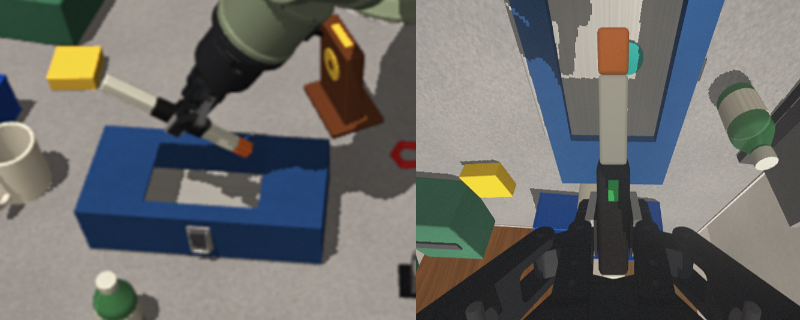

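The wand is in the jaws, tilted nose-down: in the scene crop the nose at (243, 147) is above the opening, and in the wrist view it is at (613, 50) with the token at (635, 58). Lowering it in.

```bash
python3 box.py -0.03 0.145 35 12 5
```

```text
now s -0.0195 lat 0.0 z 0.202 tilt 35.07
n 5 dist [  1.3 -10.4 -57. ] rotvec(tool) [ 0.07 -0.28  0.82] q [ 0.09  0.59 -0.21  1.8   0.93  0.98 -0.57] t 10.45 F [-0.1 -0.5 -0.8] w 0.019297694086687724
[0.0, -4.8, 10.5, 0.01, -0.06, 0.16]
[0.0, -4.8, 10.5, 0.01, -0.06, 0.16]
[0.0, -4.8, 10.5, 0.01, -0.06, 0.16]
[0.0, -4.8, 10.5, 0.01, -0.06, 0.16]
[-0.0, -4.8, 10.5, 0.01, -0.06, 0.16]
```

Request:
{"name": "arm_command", "arguments": {
  "targets": [
    [0,-3,10,0,-0.1,0.2],
    [0,-5,11,0,-0.1,0.2],
    [0,-5,11,0,0,0.2],
    [0,-5,11,0,0,0.1],
    [0,-5,9,0,0,0.1],
    [0,0,0,0,0,0],
    [0,0,0,0,0,0]
  ]
}}

```text
clock: 11.15
position: [0.6044, -0.2153, 0.139]
tool_rot: [2.533, -0.001, 0.124]
force: [-0.3, -0.4, -2.2]
grip_width: 0.0191
```

```bash
python3 box.py 0.037 0.085 35 12 5
```

```text
now s -0.0304 lat 0.0 z 0.1406 tilt 34.88
n 8 dist [ -8.3  66.9 -55.6] rotvec(tool) [-0.12 -0.07 -0.01] q [ 0.09  0.68 -0.18  1.83  1.01  0.89 -0.68] t 11.15 F [-0.3 -0.4 -2.2] w 0.01907768241914907
[-0.0, -10.9, 0.9, -0.02, -0.01, -0.0]
[-0.0, -10.9, 0.9, -0.02, -0.01, -0.0]
[-0.0, -10.9, 0.9, -0.02, -0.01, -0.0]
[-0.0, -10.9, 0.9, -0.02, -0.01, -0.0]
[-0.0, -10.9, 0.9, -0.02, -0.01, -0.0]
[-0.0, -10.9, 0.9, -0.02, -0.01, -0.0]
[-0.0, -10.9, 0.9, -0.02, -0.01, -0.0]
[-0.0, -10.9, 0.9, -0.02, -0.01, -0.0]
```

Request:
{"name": "arm_command", "arguments": {
  "targets": [
    [0,-9,1,0,0,0],
    [0,-11,1,0,0,0],
    [0,-11,1,0,0,0],
    [0,-11,1,0,0,0],
    [0,0,0,0,0,0]
  ]
}}

```text
clock: 11.65
position: [0.6007, -0.1792, 0.11]
tool_rot: [2.534, -0.003, 0.126]
force: [0.3, -0.4, -1.3]
grip_width: 0.0191
```

```bash
python3 box.py 0.037 0.085 35 12 5
```

```text
now s 0.0059 lat 0.0007 z 0.1116 tilt 34.84
n 4 dist [ -4.6  30.8 -26.6] rotvec(tool) [-0.16 -0.19 -0.  ] q [ 0.03  0.72 -0.18  1.85  1.03  0.89 -0.78] t 11.65 F [ 0.3 -0.4 -1.3] w 0.019077611840498776
[-0.2, -10.2, 1.0, -0.04, -0.05, -0.0]
[-0.2, -10.2, 1.0, -0.04, -0.05, -0.0]
[-0.2, -10.2, 1.0, -0.04, -0.05, -0.0]
[-0.2, -10.2, 1.0, -0.04, -0.05, -0.0]
```

Request:
{"name": "arm_command", "arguments": {
  "targets": [
    [0,-9,1,0,0,0],
    [0,-10,1,0,0,0],
    [0,-10,1,0,0,0],
    [0,-9,1,0,0,0],
    [0,0,0,0,0,0],
    [0,0,0,0,0,0]
  ]
}}

```text
clock: 12.25
position: [0.5969, -0.1475, 0.0826]
tool_rot: [2.533, -0.003, 0.127]
force: [-0.2, -0.1, -1.4]
grip_width: 0.0191
```

```bash
python3 box.py 0.038 0.068 18 12 4; python3 - <<'E'
from h import *
f=grab('scene'); g=grab('top')
im=np.hstack([cv2.resize(f['color'][150:350,120:380],(416,320)),cv2.resize(g['color'][170:280,290:450],(384,264))[:, :] if 0 else cv2.resize(g['color'][170:290,295:439],(384,320))])
cv2.imwrite('pics/in.png',cv2.cvtColor(im,cv2.COLOR_RGB2BGR))
E
```

```text
now s 0.0378 lat 0.001 z 0.0843 tilt 34.85
n 5 dist [ -1.1   0.6 -16.5] rotvec(tool) [16.85 -0.2   0.07] q [-0.03  0.76 -0.18  1.86  1.05  0.88 -0.87] t 12.25 F [-0.2 -0.1 -1.4] w 0.019090570649018795
[-0.2, -2.0, 2.6, 3.37, -0.04, 0.01]
[-0.2, -1.9, 2.7, 3.37, -0.04, 0.01]
[-0.2, -1.7, 2.8, 3.37, -0.04, 0.01]
[-0.2, -1.5, 2.9, 3.37, -0.04, 0.01]
[-0.2, -1.3, 3.0, 3.37, -0.04, 0.01]
```

View pics/in.png

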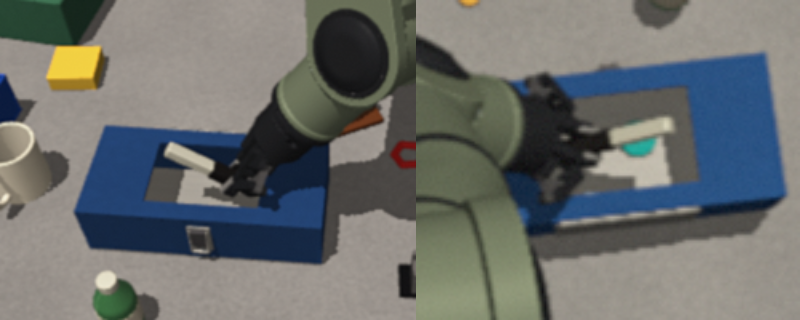

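The nose end is under the lid and the tail (crop pixel (672, 125)) is inside the opening edge (x about 690). No contact force so far. Levelling in stages.

Request:
{"name": "arm_command", "arguments": {
  "targets": [
    [0,-2,2.5,3,0,0],
    [0,-2,2.7,3.4,0,0],
    [0,-2,3,3.4,0,0],
    [0,-1.5,3,3.4,0,0],
    [0,-1,3,3.4,0,0],
    [0,0,0,0,0,0]
  ]
}}

```text
clock: 12.95
position: [0.5977, -0.149, 0.0676]
tool_rot: [2.831, -0.006, 0.125]
force: [-0.7, -0.9, -1.3]
grip_width: 0.0191
```

```bash
python3 box.py 0.038 0.054 0 12 4
```

```text
now s 0.0357 lat 0.0015 z 0.0695 tilt 17.79
n 5 dist [ -1.9   2.7 -15.6] rotvec(tool) [ 1.779e+01 -3.400e-01  1.000e-02] q [ 0.22  0.75 -0.33  1.82  0.83  0.75 -0.56] t 12.95 F [-0.7 -0.9 -1.3] w 0.01907081669533322
[-0.3, -1.5, 2.8, 3.56, -0.07, 0.0]
[-0.3, -1.3, 2.9, 3.56, -0.07, 0.0]
[-0.3, -1.2, 3.0, 3.56, -0.07, 0.0]
[-0.3, -1.0, 3.0, 3.56, -0.07, 0.0]
[-0.3, -0.8, 3.1, 3.56, -0.07, 0.0]
```

Request:
{"name": "arm_command", "arguments": {
  "targets": [
    [-0.3,-2,2.5,3,0,0],
    [-0.3,-1.5,3,3.6,-0.1,0],
    [-0.3,-1.2,3,3.6,-0.1,0],
    [-0.3,-1,3,3.6,-0.1,0],
    [-0.3,-1,3,3.6,0,0],
    [0,0,0,0,0,0],
    [0,0,0,0,0,0]
  ]
}}

```text
clock: 13.65
position: [0.5951, -0.145, 0.0524]
tool_rot: [3.133, 0.002, 0.125]
force: [0.3, 1.0, -1.6]
grip_width: 0.0193
```

```bash
python3 box.py 0 0.053 0 10 4
```

```text
now s 0.0394 lat -0.0005 z 0.0544 tilt 0.5
n 4 dist [  5.4 -39.   -1.4] rotvec(tool) [0.5  0.12 0.06] q [ 0.5   0.81 -0.54  1.74  0.59  0.76 -0.22] t 13.65 F [ 0.3  1.  -1.6] w 0.019311503180528943
[0.1, 9.8, 0.4, 0.13, 0.03, 0.01]
[0.1, 9.8, 0.4, 0.13, 0.03, 0.01]
[0.1, 9.8, 0.4, 0.13, 0.03, 0.01]
[0.1, 9.9, 0.4, 0.13, 0.03, 0.01]
```

Request:
{"name": "arm_command", "arguments": {
  "targets": [
    [0,8,0,0.1,0,0],
    [0,10,0,0.1,0,0],
    [0,10,0.5,0.1,0,0],
    [0,8,0.5,0.1,0,0],
    [0,2,0,0,0,0],
    [0,0,0,0,0,0],
    [0,0,0,0,0,0]
  ]
}}

```text
clock: 14.35
position: [0.6007, -0.1847, 0.0523]
tool_rot: [3.134, 0.003, 0.128]
force: [-0.5, 0.5, -1.0]
grip_width: 0.0192
```

```bash
python3 box.py 0 0.053 0 10 4; python3 - <<'E'
from h import *
f=grab('scene'); g=grab('top');w=grab('wrist')
np.savez('wrist4.npz',**{k:w[k] for k in('color','depth','Rcw','c','f','cx','cy')})
im=np.hstack([cv2.resize(f['color'][200:350,150:350],(320,240)),cv2.resize(w['color'],(320,240))])
cv2.imwrite('pics/fin.png',cv2.cvtColor(im,cv2.COLOR_RGB2BGR))
E
```

```text
now s -0.0007 lat 0.0001 z 0.0543 tilt 0.43
n 1 dist [-0.2  0.7 -1.3] rotvec(tool) [0.43 0.16 0.25] q [ 0.55  0.83 -0.54  1.7   0.58  0.78 -0.14] t 14.35 F [-0.5  0.5 -1. ] w 0.019190553396352276
[-0.1, -0.7, 1.3, 0.43, 0.16, 0.25]
```

View pics/fin.png

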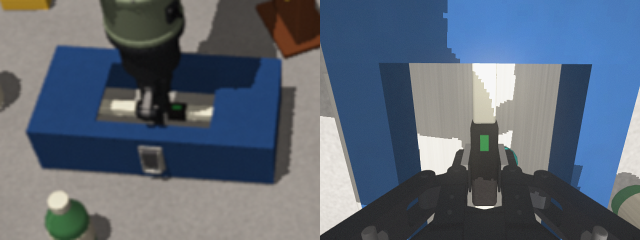

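The wand lies level under the lid, with both ends hidden. In the wrist view it is at x about 485, and the opening runs 380–590, so it is centred. Force reads only the wand's weight. Letting it settle, then handing in.

Request:
{"name": "arm_command", "arguments": {
  "targets": [
    [0,0,0,0,0,0],
    [0,0,0,0,0,0],
    [0,0,0,0,0,0],
    [0,0,0,0,0,0],
    [0,0,0,0,0,0]
  ]
}}

```text
clock: 15.0
position: [0.6008, -0.1836, 0.0524]
tool_rot: [3.134, 0.003, 0.13]
force: [0.3, -0.1, -1.8]
grip_width: 0.0193
```

```bash
python3 -c "
from workcell import bot
s=bot.observe();print(s['qd'].round(4),s['force'],s['position'],s['grip_width'],s['clock']);print(bot.job_done())"
```

```text
[-0.0027 -0.0018  0.0004 -0.0005 -0.0005  0.0008 -0.0014] [ 0.25971191 -0.10554481 -1.75239149] [ 0.60084204 -0.18355272  0.05239846] 0.01927083633401333 15.0
the job is handed in; nothing more can be done
None
```

I signed in at the white terminal, read the token with the wand in the lockbox, and handed the job in at 15.0 s. The hand-in gives no verdict, so what follows is my own checks.

- **Sign-in:** I held the wand level about 40 mm in front of the disc, with the nose about 1 mm off its centre line and under 0.5° off level. It stayed still there for about 1.7 s.
- **Lockbox:** I tilted the wand 35° nose-first through the opening, levelled it under the lid and moved it to the middle.
- **At hand-in:** The wand's middle was within about 1 mm of the opening's middle, its axis 54 mm above the counter and its tilt 0.4°. The jaws were closed on it at 19.3 mm and the arm was still.
- **Contact:** The force readings stayed close to the wand's own weight (up to about 2.4 N) with no bumps seen. I did not re-measure the token, the bystander objects or the box after the move.
- **Disagreements:** The top and scene cameras differed by about 2–3 mm on the wand and box. I used values close to their average, and the wrist camera confirmed the wand's position.

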